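# Close and lock the tube carrier for the courier

### The job

The loaded tube carrier is ready for the courier. Swing its open cover up past vertical and lower it gently onto the box, never letting it fall shut; then shoot the square bolt fully across through the eye of the cover, and push the thumb wedge in hard until it jams the bolt fast. Do not shift the things that lie round the carrier.

Things in the scene. Friction and masses are not known exactly. Their poses are not given: they have to be found in the camera images.
- carrier: White open box (tub x -40..40, y -110..110, 125 mm high), fixed, tube rack inside; along its front a plinth (x -100..-40, y -115..115, top z 50 mm) bears the lock. Origin: on the bench under the tub's centre; x from front (robot side) to hinge side, y left, z up. Rear stop arms reach x = 85. Bridge over the wedge: x -77..-41, y -22..22, to z 97 mm; bolt staples to z 78.
- cover (a joint): Angle of the flat cover (about 0.32 kg): 0 = closed, level on the tub's rim; pi/2 = upright; 2.0 = open, leaning back on the rear stop arms (start). The hinge is nearly free: let go anywhere between, the cover falls and slams.
- cover_hinge (a point): Middle of the hinge line, which runs along the carrier's y over the tub's rear top edge: carrier x = 40, y = 0, z = 125 mm.
- cover_grip (a point): Middle of the cover's grip bar, on its axis: round steel bar 12 mm thick, 180 long, parallel to the hinge, 122 mm out and 7 mm above the hinge line when closed (carrier x -82, z 132: over the lock), on an arm at each end. Between bar and cover edge 34 mm is clear. It may turn between the fingers. A hasp eye, 8 mm wide loop at y = -55 just inside the bar, hangs 74 mm down from the closed cover.
- bolt (a joint): Travel (m) of the bolt, a square steel bar 14 x 14 x 141 mm on the plinth: about 0 = drawn (start), 0.048 = fully shot. It slides to the carrier's -y (right, seen from the front) through the eye of the closed cover into the end staple; friction 2.5 N. Shot before, it stands in the eye's way.
- bolt_lug (a point): Centre of the bolt's thumb lug, a block 20 (x) x 14 (y) x 28 mm (z) near the bar's left end: carrier x -71, z 72, y +100 mm drawn, +52 shot. With the cover closed the grip bar lies above it: reach in under that bar from the front, tool tilted, and push the lug's left (+y) face.
- wedge (a joint): Travel (m) of the black thumb wedge along its ramp: about 0 = drawn out (start). It slides to the carrier's +x and 8 degrees downward, at y = 0; friction 2.5 N. At about 0.025 its underside meets the top of the bolt; pushed on with 10 to 20 N it jams there within 3 mm and stays.
- wedge_pad (a point): Centre of the front (-x) face of the wedge's upright thumb pad, 32 wide (y) x 22 high (z) x 9 mm thick, which faces the robot's side: carrier x -115, y 0, z 90 mm when drawn out.
- bench_timer: White three-key timer 82 x 58 x 22 mm, lying right of the carrier; leave it alone. Origin: centre of its underside.
- label_roll: White label roll, 68 mm across, 41 high, lying left of the carrier; leave it alone. Origin: centre of its underside.
- code_reader: Dark hand-held barcode reader 178 x 65 x 40 mm, lying at the left; leave it alone. Origin: centre of its underside.
- clip_box: Small clear box of clips 56 x 81 x 30 mm, at the front right; leave it alone. Origin: centre of its underside.

How it is judged:
On the way, in this order (a step that is already met when the one before it is completed fails the run):
1. the cover has been swung over and lies on the tub's rim (value of joint cover below 0.03 rad), for 0.2 s.
2. the bolt is shot fully across through the eye of the closed cover (value of joint bolt above 0.042 m and value of joint cover below 0.03 rad), for 0.2 s.
3. the wedge is jammed on the bolt (value of joint wedge above 0.0245 m and contact force between wedge and bolt above 6 N), for 0.2 s.
At the end, for the whole second after the job is handed in: The cover lies on the rim (within 0.03 rad of closed), the bolt is shot at least 42 of its 48 mm through the eye, and the wedge has been driven at least 24.5 mm and stays jammed on the bolt, pressing on it with more than 6 N (all of step 2 and all of step 3); the robot touches nothing.
It fails at once if the cover is let fall onto the box (it comes down over the last 0.3 rad faster than 2.2 rad/s) (value of joint cover below 0.3 rad and velocity of joint cover below -2.2 rad/s).
It fails at once if a thing on the bench near the carrier is pushed more than 2 cm from its place (distance of any of bench_timer, label_roll, code_reader, clip_box from where it was at the start of the episode above 0.02 m).
It also fails if it takes over 58 s, if anything falls off the work surface, if the arm or the gripper's body presses on something with over 40 N, if the wrist force passes 120 N, or if a joint passes its speed limit or range.

### The arm

A 7-joint arm with a two-finger parallel gripper is mounted at the origin on a cart in front of the work surface, level with it; the furniture and walls round the work are solid. World frame = base frame: x ahead of the robot, y to its left, z up, the work surface at z = 0. Lengths are in m, angles in rad, forces in N, time in s.
With the tool pointing down it reaches from about 0.4 to 0.85 m from the base axis. Payload 10.4 kg.
Tool frame: the origin (TCP) lies midway between the tips of the shut fingers; the grasp point (between the pads) lies 19 mm behind it; z points along the fingers, y is the line along which they close (so a half turn about z gives the same grasp; the last joint's range is limited). The gripper opens to 87 mm and grips with 3 to 60 N. Pads are 19 mm wide; open, the fingers measure 117 mm over their backs; the gripper's body (75 mm by 190 mm) begins 51 mm behind the grasp point.
Start: joints at [1.322, 0.332, -0.065, 1.46, 0.022, 1.35, -0.088], TCP at [0.14, -0.609, 0.223] pointing down, gripper open.
Joint ranges: [-2.6, 2.6], [-0.5, 2.12], [-1.47, 1.34], [0.16, 2.42], [-1.27, 4.41], [0.06, 2.06], [-2.6, 2.6]. Speed limits (rad/s): [2.22, 2.22, 2.79, 2.79, 3.14, 3.14, 3.14].

### API

Orientations are given as a unit quaternion [x, y, z, w].
In Python, from bench import r gives the robot as it stands.
- The arm moves only by the tool apply_moves, never from a script. Its argument "steps" is a list of rows, each a list of 7 numbers: the turn, a rotation vector about the tool's x, y, z in rad, then the shift along the tool's x, y, z in mm, then the opening, from -1 (shut) to 1 (fully open). In form: [[ax, ay, az, x, y, z, claw], ...]. A call has 1 to 20 rows; each row is the pose to reach, as a shift and turn from the pose commanded when the call began, along the tool's axes at that moment; what a row does not reach only later rows make up. A row lasts 1/12 s, in which the tool goes at most 41.7 mm and 7.16 degrees, less where a joint would pass 70% of its speed; a pose out of reach is approached as far as the arm can. A call with a gripper value outside its range is refused whole. The fingers move at their own pace and stop on an object; "force" is the grip in N (left out, the last holds). Time passes only in rows, so rows that repeat a pose let the fingers close. It gives the time, the measured TCP pose, the force, the opening and the grip force at its end, in the units of the state.
- r.read_state(): the state, without advancing time (a new reading comes with each control period).
- r.camera(name): name is "scene" or "top" or "wrist"; returns a dict with "pixels" (480x640x3 uint8, red, green, blue), "z_map" (480x640 float32, m along the optical axis (not along the pixel's ray), 0 where there is no reading), "fovy" (degrees; the focal length in pixels is half the picture's height over the tangent of half this angle, whatever the lens; pixels are square), "cx", "cy" (the principal point, pixels), "k1" (the pictures are not rectified: a ray, as slopes to the right and down, at radius r is drawn at 1 + k1 r^2 times it, then the intrinsics apply), "position" and "orientation" of the camera in the world. Camera axes: x right, y down, z forward; pixel columns grow to the right and rows downward; lengths in m; the calibration is good to about 2 mm. A picture is of the moment at which its call begins.
- r.close_job(): hands the job in; it is judged then, once.
The state is a dict: "time": time; "joint_positions": joint angles; "joint_vel": joint speeds; "joint_torque": joint torques, N m; "ee_pos": TCP position; "eef_rot": TCP orientation; "ft_force": force on the tool from outside, world axes, zero at the start; "torque": the same for the moment, N m; "width": finger opening in m; "grip_force": force on a finger pad.
Only numpy, scipy, OpenCV 4.12 (cv2) and the standard library are available. Lean on these libraries where they do the work, as an engineer would, in place of code of your own. Each camera call takes 0.05 s, during which the arm holds its last target. There are 200 camera calls.

## Working session

There is one attempt and no reset: what is moved stays moved. The work goes in short steps, Python scripts to look and compute and a tool call to move; the robot and the scene stay as the last step left them, time stands still between calls to the robot, and variables do not carry over. Pictures are saved under pics/ and viewed, at most 10 in all, crops included, and the job is handed in when it is done.

Besides the shell and the picture viewer there is one more tool, called by a JSON object that holds its "name" and its "arguments". apply_moves: Moves the arm, as the interface text tells. Its arguments: {"type":"object","properties":{"steps":{"type":"array","items":{"type":"array","items":{"type":"number"}}},"force":{"type":"number"}},"required":["steps"]}

```bash
ls; mkdir -p pics; cat > h.py <<'E'
import numpy as np, cv2
from scipy.spatial.transform import Rotation as R
from bench import r
def snap(n):
    d=r.camera(n); return d
def P(d,u,v,z=None):
    f=240/np.tan(np.radians(d['fovy'])/2)
    K=np.array([[f,0,d['cx']],[0,f,d['cy']],[0,0,1.]])
    m=cv2.undistortPoints(np.array([[[u,v]]],float),K,np.array([d['k1'],0,0,0.]))[0,0]
    if z is None:
        zz=d['z_map'][int(v)-1:int(v)+2,int(u)-1:int(u)+2]; z=np.median(zz[zz>0]) if (zz>0).any() else np.nan
    return np.array(d['position'])+R.from_quat(d['orientation']).apply([m[0]*z,m[1]*z,z])
E
python3 - <<'E'
from h import *
import pickle
for n in ['scene','top']:
    d=snap(n); cv2.imwrite(f'pics/{n}0.png',d['pixels'][:,:,::-1]); pickle.dump(d,open(n+'0.pkl','wb'))
    print(n,d['fovy'],d['position'],R.from_quat(d['orientation']).as_matrix().round(2).tolist())
print(r.read_state())
E
```

```text
pics
scene 51.24314872537944 [-0.0537973   0.46830557  0.87928792] [[-0.57, -0.6, 0.56], [-0.82, 0.41, -0.4], [0.01, -0.69, -0.72]]
top 42.625449240343514 [0.44394522 0.02826505 1.50607179] [[0.01, -1.0, 0.07], [-1.0, -0.0, 0.01], [-0.01, -0.07, -1.0]]
{'time': 0.1, 'joint_positions': array([ 1.32237916,  0.33280401, -0.06472819,  1.46086628,  0.02158808,
        1.34988165, -0.0884791 ]), 'joint_vel': array([ 0.00164545, -0.00110802, -0.00110667, -0.00208415,  0.00200331,
        0.00017279,  0.00044254]), 'joint_torque': array([ 1.71585078e-03, -6.24547434e+01,  2.49506539e-02, -3.90715027e+01,
       -6.13310211e-02,  3.66885366e-02,  1.53688177e-06]), 'ee_pos': array([ 0.13987908, -0.60879092,  0.2218322 ]), 'eef_rot': array([ 9.93628771e-01,  1.12700777e-01, -8.91210909e-05, -6.25862526e-04]), 'ft_force': array([-1.06146665,  0.06985878, -0.08777192]), 'torque': array([ 0.00526397, -0.00676994,  0.02884552]), 'grip_force': 0.0, 'width': 0.08752582152180194}
```

View pics/scene0.png

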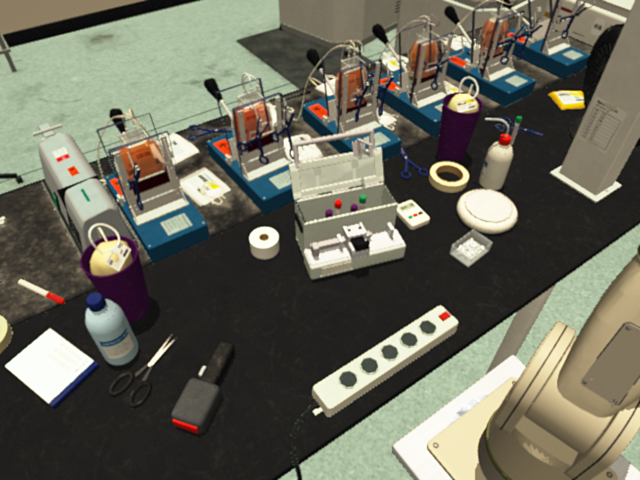

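View pics/top0.png

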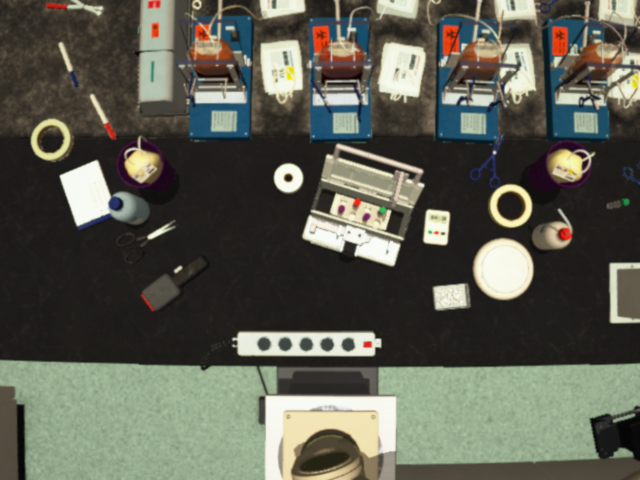

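```bash
python3 - <<'E'
import cv2
a=cv2.imread('pics/top0.png')[135:275,290:440]; b=cv2.resize(a,None,fx=4,fy=4,interpolation=cv2.INTER_CUBIC)
c=cv2.imread('pics/scene0.png')[120:280,285:415]; c=cv2.resize(c,(int(130*3.5),560),interpolation=cv2.INTER_CUBIC)
cv2.imwrite('pics/c1.png',b); cv2.imwrite('pics/c2.png',c)
E
```

```text
(no output)
```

View pics/c1.png

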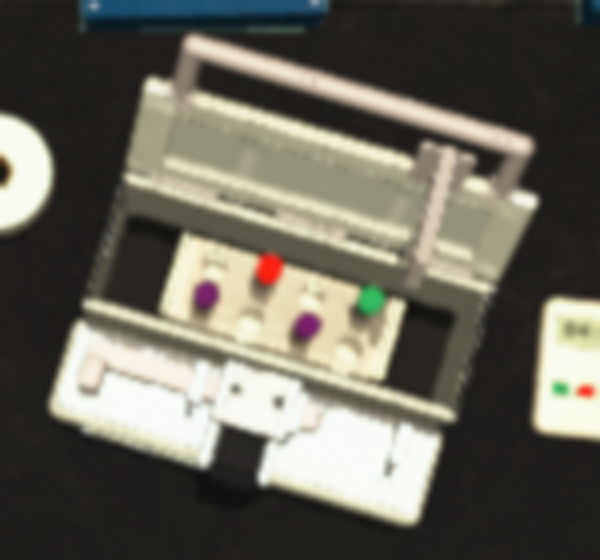

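View pics/c2.png

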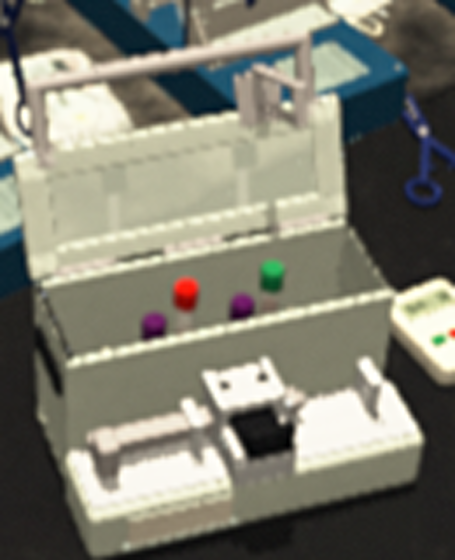

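```bash
cat > fit.py <<'E'
import sys,types,pickle
from h import *
from scipy.optimize import least_squares
T=pickle.load(open('top0.pkl','rb'));S=pickle.load(open('scene0.pkl','rb'))
g=lambda th,y:(40-122*np.cos(th)+7*np.sin(th)*1,y,125+122*np.sin(th)+7*np.cos(th))
b=lambda y:g(2.0,y)
t=lambda u,v:(290+u/4-.4,135+v/4-.4)
s=lambda u,v:(285+u/3.5-.4,120+v/3.5-.4)
pts=[(T,t(85,304),(-40,110,125)),(T,t(455,418),(-40,-110,125)),(T,t(50,415),(-100,115,50)),(T,t(415,523),(-100,-115,50)),
(T,t(190,43),b(88)),(T,t(530,146),b(-88)),
(S,s(40,362),(-40,110,125)),(S,s(392,293),(-40,-110,125)),(S,s(38,88),b(88)),(S,s(305,40),b(-88)),(S,s(420,440),(-100,-115,50)),
(T,t(90,375),(-71,100,86)),(S,s(103,440),(-71,100,86))]
def proj(d,p):
    f=240/np.tan(np.radians(d['fovy'])/2)
    q=R.from_quat(d['orientation']).inv().apply(p-np.array(d['position'])); m=q[:2]/q[2]; m=m*(1+d['k1']*(m@m))
    return m*f+[d['cx'],d['cy']]
def W(x,p): return R.from_euler('z',x[2]).apply(np.array(p)/1000)+[x[0],x[1],0]
def res(x): return np.concatenate([proj(d,W(x,p))-uv for d,uv,p in pts])
if __name__=='__main__':
    o=least_squares(res,[.6,-.05,-.3],loss='soft_l1'); print(o.x,np.degrees(o.x[2])); print(res(o.x).reshape(-1,2).round(1).tolist())
    for d,uv,p in pts: print(P(d,*uv).round(3),W(o.x,p).round(3))
E
python3 fit.py
```

```text
[ 0.59340017 -0.0675091  -0.29447397] -16.8721156764056
[[-0.8, 0.3], [0.0, 0.5], [-1.1, -0.8], [0.5, 0.8], [1.6, 1.2], [-3.2, 0.1], [8.4, 0.4], [1.7, -0.6], [-0.2, -0.8], [-1.6, -0.8], [2.5, -1.6], [-1.6, -1.8], [-0.8, -0.5]]
[0.601 0.049 0.001] [0.587 0.049 0.125]
[ 0.525 -0.162  0.117] [ 0.523 -0.161  0.125]
[0.532 0.07  0.007] [0.531 0.072 0.05 ]
[ 0.466 -0.148  0.044] [ 0.464 -0.149  0.05 ]
[ 0.714 -0.008  0.237] [ 0.712 -0.011  0.233]
[ 0.66  -0.186  0.239] [ 0.661 -0.18   0.233]
[0.648 0.033 0.067] [0.587 0.049 0.125]
[ 0.525 -0.158  0.124] [ 0.523 -0.161  0.125]
[ 0.707 -0.009  0.235] [ 0.712 -0.011  0.233]
[ 0.655 -0.179  0.234] [ 0.661 -0.18   0.233]
[ 0.467 -0.144  0.045] [ 0.464 -0.149  0.05 ]
[0.55  0.045 0.087] [0.554 0.049 0.086]
[0.553 0.048 0.085] [0.554 0.049 0.086]
```

```bash
sed -i '/s(40,362)/s/(S,s(40,362),(-40,110,125)),//' fit.py; python3 fit.py | head -2; cat >> h.py <<'E'
C=np.array([.5934,-.0675,-.2945])
Rc=lambda:R.from_euler('z',C[2])
def cw(p): return Rc().apply(np.array(p,float)/1000)+[C[0],C[1],0]
def wc(p): return Rc().inv().apply(np.array(p)-[C[0],C[1],0])*1000
def tool(tilt=0,yaw=0):  # tool y along carrier +x, z down, tilted forward by tilt deg
    B=R.from_matrix(np.array([[0,1,0],[1,0,0],[0,0,-1.]]).T)
    return Rc()*R.from_euler('z',yaw,degrees=True)*R.from_euler('y',-tilt,degrees=True)*B
def row(p,Q,s=None):
    s=s or r.read_state(); q=R.from_quat(s['eef_rot'])
    return np.r_[(q.inv()*Q).as_rotvec().round(3),(q.inv().apply(cw(p)-s['ee_pos'])*1000).round(1)].tolist()
E
python3 - <<'E'
from h import *
import pickle
d=pickle.load(open('top0.pkl','rb'))
m={}
for u in range(250,480,3):
  for v in range(20,300,3):
    p=P(d,u,v)
    if np.isfinite(p).all() and .68<p[0]<.95 and -.25<p[1]<.12: k=round(p[0]/.04); m[k]=max(m.get(k,0),round(p[2],3))
print({k*.04:m[k] for k in sorted(m)})
print(tool().as_matrix().round(2), tool(45).apply([0,0,1]))
s=r.read_state(); print(s['eef_rot'],tool().as_quat())
print(row(wc(s['ee_pos']+[0,0,.15]),tool()),row((97,40,320),tool()), cw((97,40,214)))
E
```

```text
[ 0.59306397 -0.06777863 -0.29215586] -16.7392976952348
[[-0.6, 0.5], [0.2, 0.5], [-0.9, -0.5], [0.7, 0.9], [1.6, 1.4], [-3.2, 0.1], [1.9, -0.6], [-0.1, -0.7], [-1.5, -0.8], [2.7, -1.6], [-1.5, -1.5], [-0.5, -0.4]]
{0.68: np.float64(0.241), 0.72: np.float64(0.241), 0.76: np.float64(0.064), 0.8: np.float64(0.253), 0.84: np.float64(0.264), 0.88: np.float64(0.301), 0.92: np.float64(0.311), 0.96: np.float64(0.289)}
[[ 0.29  0.96  0.  ]
 [ 0.96 -0.29  0.  ]
 [ 0.    0.   -1.  ]] [ 0.67666399 -0.20524581 -0.70710678]
[ 9.93628771e-01  1.12700777e-01 -8.91210909e-05 -6.25862526e-04] [0.80320029 0.59570907 0.         0.        ]
[-0.001, -0.001, -1.05, -0.0, -0.2, -150.0] [-0.001, -0.001, -1.05, 667.3, -412.6, -97.7] [ 0.69783435 -0.05737746  0.214     ]
```

```bash
python3 - <<'E'
from h import *
print(row((70,40,380),tool(15)))
E
```

```text
[-0.238, 0.137, -1.044, 643.8, -426.1, -157.7]
```

{"name": "apply_moves", "arguments": {"steps": [[0, 0, 0, 0, 0, -40, 1], [0, 0, 0, 0, 0, -80, 1], [0, 0, 0, 0, 0, -120, 1], [-0.238, 0.137, -1.044, 644, -426, -158, 0.3], [-0.238, 0.137, -1.044, 644, -426, -158, 0.3], [-0.238, 0.137, -1.044, 644, -426, -158, 0.3], [-0.238, 0.137, -1.044, 644, -426, -158, 0.3], [-0.238, 0.137, -1.044, 644, -426, -158, 0.3], [-0.238, 0.137, -1.044, 644, -426, -158, 0.3], [-0.238, 0.137, -1.044, 644, -426, -158, 0.3], [-0.238, 0.137, -1.044, 644, -426, -158, 0.3], [-0.238, 0.137, -1.044, 644, -426, -158, 0.3], [-0.238, 0.137, -1.044, 644, -426, -158, 0.3], [-0.238, 0.137, -1.044, 644, -426, -158, 0.3], [-0.238, 0.137, -1.044, 644, -426, -158, 0.3], [-0.238, 0.137, -1.044, 644, -426, -158, 0.3], [-0.238, 0.137, -1.044, 644, -426, -158, 0.3], [-0.238, 0.137, -1.044, 644, -426, -158, 0.3], [-0.238, 0.137, -1.044, 644, -426, -158, 0.3], [-0.238, 0.137, -1.044, 644, -426, -158, 0.3]], "force": 20}}

```text
time: 1.77
ee_pos: [0.6286, -0.0952, 0.3774]
eef_rot: [0.797, 0.59, 0.078, 0.105]
ft_force: [1.0, -1.3, 0.9]
width: 0.0564
grip_force: 0.0
```

```bash
python3 - <<'E'
from h import *
import pickle
d=snap('wrist'); cv2.imwrite('pics/w1.png',d['pixels'][:,:,::-1]); pickle.dump(d,open('w1.pkl','wb'))
s=r.read_state(); print(s['joint_positions'].round(2),wc(s['ee_pos']),row((76,40,311),tool(15)),row((101.9,40,214.6),tool(15)))
E
```

```text
[ 0.67  0.2  -0.76  1.38  0.22  1.37 -0.36] [ 42.63872023  -7.28519399 376.17983188] [-0.0, -0.005, 0.006, 46.8, 15.7, 71.8] [-0.0, -0.005, 0.006, 46.3, 15.8, 171.7]
```

View pics/w1.png

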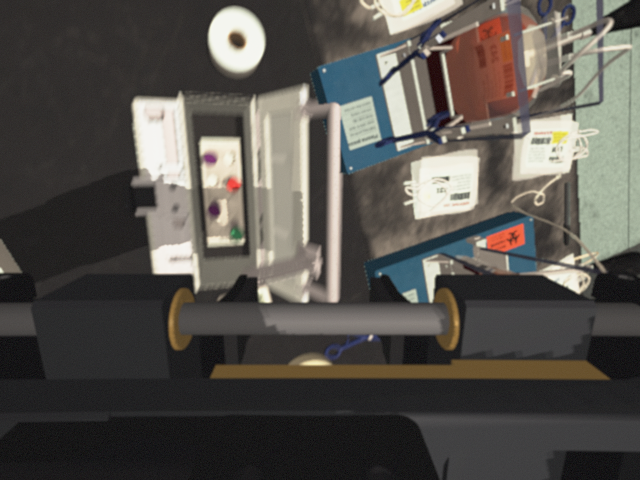

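```bash
python3 - <<'E'
from h import *
import pickle
d=pickle.load(open('w1.pkl','rb'))
for v in (125,150,180,210,240):
    row_=[ (u,P(d,u,v)) for u in range(318,350)]
    top=[(u,wc(p)) for u,p in row_ if p[2]>.2]
    print(v,[t[0] for t in top][:1],[t[0] for t in top][-1:],np.median([t[1] for t in top],axis=0).round(1))
for q in [(165,180),(190,120),(190,270),(145,196),(156,110)]: print(q,wc(P(d,*q)).round(1))
E
```

```text
125 [327] [339] [ 96.7  77.  238. ]
150 [326] [339] [ 96.5  56.3 238. ]
180 [326] [338] [ 96.4  30.4 238.2]
210 [326] [338] [ 96.6   3.3 237.7]
240 [326] [337] [ 96.5 -25.  238.1]
(165, 180) [-65.8  22.5  72.3]
(190, 120) [-34.3  98.4  11.5]
(190, 270) [ -49.4 -103.    50.9]
(145, 196) [-88.1   4.8  84.5]
(156, 110) [-65.  101.5  85.5]
```

{"name": "apply_moves", "arguments": {"steps": [[0, -0.005, 0.006, 47, 16, 40, 0.3], [0, -0.005, 0.006, 47, 16, 60, 0.3], [0, -0.005, 0.006, 47, 16, 72, 0.3], [0, -0.005, 0.006, 47, 16, 72, 0.3], [0, -0.005, 0.006, 46.5, 16, 90, 0.3], [0, -0.005, 0.006, 46.5, 16, 110, 0.3], [0, -0.005, 0.006, 46.5, 16, 130, 0.3], [0, -0.005, 0.006, 46.5, 16, 145, 0.3], [0, -0.005, 0.006, 46.5, 16, 155, 0.3], [0, -0.005, 0.006, 46.5, 16, 163, 0.3], [0, -0.005, 0.006, 46.5, 16, 168, 0.3], [0, -0.005, 0.006, 46.5, 16, 171.5, 0.3], [0, -0.005, 0.006, 46.5, 16, 171.5, 0.3], [0, -0.005, 0.006, 46.5, 16, 171.5, 0.3]]}}

```text
time: 2.98
ee_pos: [0.6986, -0.0696, 0.2165]
eef_rot: [0.798, 0.588, 0.076, 0.107]
ft_force: [0.1, 0.4, 0.1]
width: 0.0564
grip_force: 0.0
```

```bash
python3 - <<'E'
from h import *
s=r.read_state(); print(s['joint_positions'].round(2),wc(s['ee_pos']),s['ft_force'],row((101.5,40,214.4),tool(15)))
E
```

```text
[ 0.55  0.41 -0.72  1.49  0.41  1.12 -0.54] [101.2988895   28.57745396 216.48061612] [0.14014204 0.4417966  0.11902639] [0.001, 0.006, -0.006, 11.4, -0.4, 2.0]
```

{"name": "apply_moves", "arguments": {"steps": [[0, 0, 0, 0, 0, 2, -0.2], [0, 0, 0, 0, 0, 2, -1], [0, 0, 0, 0, 0, 2, -1], [0, 0, 0, 0, 0, 2, -1], [0, 0, 0, 0, 0, 2, -1], [0, 0, 0, 0, 0, 2, -1], [0, 0, 0, 0, 0, 2, -1]], "force": 20}}

```text
time: 3.57
ee_pos: [0.699, -0.0698, 0.214]
eef_rot: [0.798, 0.588, 0.076, 0.107]
ft_force: [0.4, -0.1, -0.9]
width: 0.0178
grip_force: 0.0
```

```bash
cat > arc.py <<'E'
from h import *
def arc(ths):
    s=r.read_state(); q=R.from_quat(s['eef_rot']); p0=wc(s['ee_pos'])
    g=lambda th:np.array([40-122*np.cos(th)+7*np.sin(th),0,125+122*np.sin(th)+7*np.cos(th)])
    zc=Rc().inv().apply(q.apply([0,0,1])); gr=p0-19*zc; v=gr-[40,0,125]
    th0=np.arctan2(v[2],-v[0])-np.arctan2(7,122); print('grasp',gr.round(1),'th0',th0,'rad',np.hypot(v[0],v[2]))
    for th in ths:
        d=g(th)-g(th0); print(round(th,3),q.inv().apply(Rc().apply(d)).round(1).tolist())
E
python3 -c "
from arc import *
arc(np.linspace(1.95,1.0,20)); s=r.read_state(); print(s['width'],s['grip_force'])"
```

```text
grasp [ 96.8  28.5 232.3] th0 1.9999003128630037 rad 121.40104348698117
1.95 [-0.1, -4.6, -4.0]
1.9 [-0.1, -9.3, -7.8]
1.85 [-0.2, -14.3, -11.4]
1.8 [-0.2, -19.4, -14.7]
1.75 [-0.3, -24.7, -17.8]
1.7 [-0.3, -30.2, -20.6]
1.65 [-0.4, -35.7, -23.1]
1.6 [-0.4, -41.4, -25.3]
1.55 [-0.4, -47.2, -27.3]
1.5 [-0.5, -53.1, -28.9]
1.45 [-0.5, -59.0, -30.3]
1.4 [-0.6, -65.1, -31.3]
1.35 [-0.6, -71.1, -32.1]
1.3 [-0.7, -77.2, -32.5]
1.25 [-0.7, -83.3, -32.7]
1.2 [-0.7, -89.4, -32.5]
1.15 [-0.8, -95.5, -32.1]
1.1 [-0.8, -101.6, -31.3]
1.05 [-0.8, -107.6, -30.2]
1.0 [-0.9, -113.6, -28.8]
0.01778353317018289 0.0
```

{"name": "apply_moves", "arguments": {"steps": [[0, 0, 0, 0, 0, 0, -1], [0, 0, 0, 0, 0, 0, -1], [0, 0, 0, 0, 0, 0, -1], [0, 0, 0, 0, 0, 0, -1], [0, 0, 0, 0, 0, 0, -1], [0, 0, 0, 0, -2, -2, -1], [0, 0, 0, -0.1, -4.6, -4, -1], [0, 0, 0, -0.1, -9.3, -7.8, -1]], "force": 20}}

```text
time: 4.23
ee_pos: [0.6896, -0.0669, 0.2202]
eef_rot: [0.798, 0.588, 0.077, 0.107]
ft_force: [5.9, -1.8, 5.7]
width: 0.0111
grip_force: 20.0
```

```bash
python3 -c "
from arc import *
arc(np.linspace(1.85,0.9,20)); s=r.read_state(); print(s['width'],s['grip_force'])"
```

```text
grasp [ 86.9  28.6 238.5] th0 1.9054238251628148 rad 122.79795450713833
1.85 [-0.1, -5.5, -4.0]
1.8 [-0.1, -10.6, -7.3]
1.75 [-0.2, -15.9, -10.4]
1.7 [-0.2, -21.3, -13.2]
1.65 [-0.3, -26.9, -15.7]
1.6 [-0.3, -32.5, -18.0]
1.55 [-0.4, -38.3, -19.9]
1.5 [-0.4, -44.2, -21.6]
1.45 [-0.4, -50.2, -23.0]
1.4 [-0.5, -56.2, -24.0]
1.35 [-0.5, -62.2, -24.8]
1.3 [-0.6, -68.3, -25.3]
1.25 [-0.6, -74.4, -25.5]
1.2 [-0.7, -80.5, -25.3]
1.15 [-0.7, -86.6, -24.9]
1.1 [-0.7, -92.7, -24.1]
1.05 [-0.8, -98.7, -23.1]
1.0 [-0.8, -104.7, -21.7]
0.95 [-0.8, -110.6, -20.1]
0.9 [-0.9, -116.3, -18.1]
0.011093797320511285 20.002343952655792
```

{"name": "apply_moves", "arguments": {"steps": [[0, 0, 0, -0.1, -5.5, -4, -1], [0, 0, 0, -0.1, -10.6, -7.3, -1], [0, 0, 0, -0.2, -15.9, -10.4, -1], [0, 0, 0, -0.2, -21.3, -13.2, -1], [0, 0, 0, -0.3, -26.9, -15.7, -1], [0, 0, 0, -0.3, -32.5, -18, -1], [0, 0, 0, -0.4, -38.3, -19.9, -1], [0, 0, 0, -0.4, -44.2, -21.6, -1], [0, 0, 0, -0.4, -50.2, -23, -1], [0, 0, 0, -0.5, -56.2, -24, -1]]}}

```text
time: 5.07
ee_pos: [0.6298, -0.0486, 0.2273]
eef_rot: [0.798, 0.588, 0.076, 0.106]
ft_force: [1.8, 0.6, 3.7]
width: 0.0116
grip_force: 20.0
```

```bash
python3 -c "
from arc import *
arc(np.linspace(1.35,0.4,20)); s=r.read_state(); print(s['width'],s['grip_force'],s['ft_force'],s['torque'])"
```

```text
grasp [ 24.4  28.8 245.7] th0 1.3849893862546436 rad 121.66242783077365
1.35 [-0.0, -4.2, -0.5]
1.3 [-0.1, -10.3, -0.9]
1.25 [-0.1, -16.4, -1.1]
1.2 [-0.1, -22.6, -0.9]
1.15 [-0.2, -28.6, -0.4]
1.1 [-0.2, -34.7, 0.3]
1.05 [-0.2, -40.7, 1.4]
1.0 [-0.3, -46.7, 2.8]
0.95 [-0.3, -52.5, 4.4]
0.9 [-0.3, -58.3, 6.4]
0.85 [-0.3, -64.0, 8.7]
0.8 [-0.3, -69.6, 11.2]
0.75 [-0.4, -75.0, 14.0]
0.7 [-0.4, -80.3, 17.1]
0.65 [-0.4, -85.4, 20.4]
0.6 [-0.4, -90.4, 24.0]
0.55 [-0.4, -95.1, 27.8]
0.5 [-0.4, -99.7, 31.9]
0.45 [-0.4, -104.0, 36.1]
0.4 [-0.4, -108.2, 40.6]
0.011560791539259993 20.033279405906796 [1.77166314 0.61162929 3.73260527] [ 0.04249071 -0.57956184  0.0544793 ]
```

Good; on over the top, down to about 0.4.

{"name": "apply_moves", "arguments": {"steps": [[0, 0, 0, 0, -4.2, -0.5, -1], [0, 0, 0, -0.1, -10.3, -0.9, -1], [0, 0, 0, -0.1, -16.4, -1.1, -1], [0, 0, 0, -0.1, -22.6, -0.9, -1], [0, 0, 0, -0.2, -28.6, -0.4, -1], [0, 0, 0, -0.2, -34.7, 0.3, -1], [0, 0, 0, -0.2, -40.7, 1.4, -1], [0, 0, 0, -0.3, -46.7, 2.8, -1], [0, 0, 0, -0.3, -52.5, 4.4, -1], [0, 0, 0, -0.3, -58.3, 6.4, -1], [0, 0, 0, -0.3, -64, 8.7, -1], [0, 0, 0, -0.3, -69.6, 11.2, -1], [0, 0, 0, -0.4, -75, 14, -1], [0, 0, 0, -0.4, -80.3, 17.1, -1], [0, 0, 0, -0.4, -85.4, 20.4, -1], [0, 0, 0, -0.4, -90.4, 24, -1], [0, 0, 0, -0.4, -95.1, 27.8, -1], [0, 0, 0, -0.4, -99.7, 31.9, -1], [0, 0, 0, -0.4, -104, 36.1, -1], [0, 0, 0, -0.4, -108.2, 40.6, -1]]}}

```text
time: 6.73
ee_pos: [0.5403, -0.0218, 0.1598]
eef_rot: [0.798, 0.588, 0.076, 0.107]
ft_force: [1.2, 3.5, 0.9]
width: 0.0114
grip_force: 20.0
```

```bash
python3 -c "
from arc import *
arc(np.linspace(0.35,-0.05,17)); s=r.read_state(); print(s['width'],s['grip_force'],s['ft_force'],s['torque'])"
```

```text
grasp [-69.   28.4 178.2] th0 0.3966727159245837 rad 121.29965379757435
0.35 [0.0, -3.6, 4.4]
0.325 [0.0, -5.5, 6.8]
0.3 [0.0, -7.3, 9.3]
0.275 [0.0, -9.1, 11.8]
0.25 [0.0, -10.7, 14.3]
0.225 [0.0, -12.4, 16.9]
0.2 [0.0, -13.9, 19.6]
0.175 [0.0, -15.4, 22.2]
0.15 [0.0, -16.8, 24.9]
0.125 [0.1, -18.1, 27.7]
0.1 [0.1, -19.4, 30.5]
0.075 [0.1, -20.6, 33.3]
0.05 [0.1, -21.8, 36.1]
0.025 [0.1, -22.8, 39.0]
0.0 [0.1, -23.8, 41.8]
-0.025 [0.1, -24.8, 44.8]
-0.05 [0.1, -25.6, 47.7]
0.011399064217889728 20.017226049676538 [1.22584898 3.47448922 0.92068358] [ 0.73867896 -0.38537228  0.26106215]
```

{"name": "apply_moves", "arguments": {"steps": [[0, 0, 0, 0, -3.6, 4.4, -1], [0, 0, 0, 0, -5.5, 6.8, -1], [0, 0, 0, 0, -7.3, 9.3, -1], [0, 0, 0, 0, -9.1, 11.8, -1], [0, 0, 0, 0, -10.7, 14.3, -1], [0, 0, 0, 0, -12.4, 16.9, -1], [0, 0, 0, 0, -13.9, 19.6, -1], [0, 0, 0, 0, -15.4, 22.2, -1], [0, 0, 0, 0, -16.8, 24.9, -1], [0, 0, 0, 0, -18.1, 27.7, -1], [0, 0, 0, 0, -19.4, 30.5, -1], [0, 0, 0, 0, -20.6, 33.3, -1], [0, 0, 0, 0, -21.8, 36.1, -1], [0, 0, 0, 0, -22.8, 39, -1], [0, 0, 0, 0, -23.8, 41.8, -1], [0, 0, 0, 0, -24.2, 43, -1], [0, 0, 0, 0, -24.2, 43, -1], [0, 0, 0, 0, -24.2, 43, -1]]}}

```text
time: 8.23
ee_pos: [0.5289, -0.0184, 0.1125]
eef_rot: [0.798, 0.588, 0.076, 0.106]
ft_force: [4.4, 2.6, -0.0]
width: 0.011
grip_force: 20.0
```

```bash
python3 -c "
from arc import *
arc([-.02]); s=r.read_state(); print(s['width'],s['grip_force'],s['ft_force'],s['torque'],s['joint_positions'].round(2))"
```

```text
grasp [-80.9  28.4 130.9] th0 -0.008720716468344492 rad 121.05862853194245
-0.02 [0.0, -0.4, 1.3]
0.01100920134241541 20.035758465528488 [ 4.38876432  2.59673831 -0.04714114] [ 0.49942714 -0.69304941  0.15537463] [ 0.65  0.11 -0.8   2.03  0.26  0.81 -0.6 ]
```

{"name": "apply_moves", "arguments": {"steps": [[0, 0, 0, 0, 0, 1.5, -1], [0, 0, 0, 0, 0, 3, -1], [0, 0, 0, 0, 0, 3, -1], [0, 0, 0, 0, 0, 3, -1]]}}

```text
time: 8.57
ee_pos: [0.5293, -0.0184, 0.1104]
eef_rot: [0.798, 0.588, 0.075, 0.107]
ft_force: [-8.1, 3.7, 15.4]
width: 0.0111
grip_force: 18.7
```

```bash
python3 -c "
from arc import *
arc([-.02]); s=r.read_state(); print(s['ft_force'])"
```

```text
grasp [-80.5  28.5 128.8] th0 -0.02602345110148018 rad 120.53772700178547
-0.02 [-0.0, 0.2, -0.7]
[-8.1202532   3.66381651 15.41100551]
```

{"name": "apply_moves", "arguments": {"steps": [[0, 0, 0, 0, 0, -2, -1], [0, 0, 0, 0, 0, -2, -0.45], [0, 0, 0, 0, 0, -2, -0.45], [0, 0, 0, 0, 0, -2, -0.45], [0, 0, 0, 0, 0, -2, -0.45], [0, 0, 0, 0, 0, -10, -0.45], [0, 0, 0, 0, 0, -30, -0.45], [0, 0, 0, 0, 0, -60, -0.45], [0, 0, 0, 0, 0, -90, -0.45]]}}

```text
time: 9.32
ee_pos: [0.5064, -0.0107, 0.1973]
eef_rot: [0.798, 0.588, 0.076, 0.105]
ft_force: [0.7, -1.2, 0.5]
width: 0.0237
grip_force: 0.0
```

```bash
python3 - <<'E'
from h import *
import pickle
d=snap('scene'); pickle.dump(d,open('s2.pkl','wb'))
a=d['pixels'][120:290,275:420,::-1]; cv2.imwrite('pics/s2.png',cv2.resize(a,None,fx=3.5,fy=3.5,interpolation=cv2.INTER_CUBIC))
s=r.read_state(); print(wc(s['ee_pos']),s['ft_force'])
t=tool(45)
for p in [(-150,135,150),(-76,130,74)]: print(row(p,t))
E
```

```text
[-98.09826462  30.64793327 203.62084804] [4.31068334 3.11697166 6.38504983]
[-0.517, 0.005, -0.003, 104.2, -64.7, 37.5]
[-0.517, 0.005, -0.003, 99.9, -13.4, 130.4]
```

View pics/s2.png

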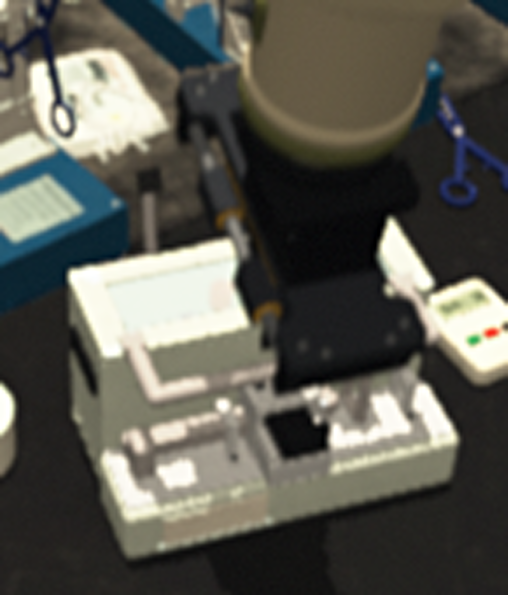

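{"name": "apply_moves", "arguments": {"steps": [[-0.1, 0, 0, 26, -16, 9, -1], [-0.2, 0, 0, 52, -32, 18, -1], [-0.3, 0, 0, 78, -48, 27, -1], [-0.4, 0, 0, 104, -65, 37, -1], [-0.517, 0.005, -0.003, 104, -65, 37, -1], [-0.517, 0.005, -0.003, 104, -65, 37, -1], [-0.517, 0.005, -0.003, 104, -65, 37, -1], [-0.517, 0.005, -0.003, 104, -65, 37, -1]]}}

```text
time: 10.03
ee_pos: [0.4879, 0.1028, 0.1444]
eef_rot: [0.744, 0.55, 0.225, 0.306]
ft_force: [0.6, 0.2, 0.7]
width: 0.0006
grip_force: 0.0
```

```bash
python3 - <<'E'
from h import *
s=r.read_state(); print(wc(s['ee_pos']),s['ft_force'],s['joint_positions'].round(2),np.degrees((tool(0).inv()*R.from_quat(s['eef_rot'])).as_rotvec()))
t=tool(45)
for p in [(-150,135,150),(-105,128,110),(-72,128,77),(-72,120,77)]: print(row(p,t))
E
```

```text
[-150.39535254  132.34551895  144.38607944] [0.57343469 0.23985939 0.6633485 ] [ 0.79 -0.48 -1.32  2.37  0.35  0.4  -1.2 ] [-44.65181412  -0.20292647   0.1581856 ]
[-0.006, 0.004, -0.001, 2.6, 4.2, -3.7]
[-0.006, 0.004, -0.001, -4.1, 8.1, 56.4]
[-0.006, 0.004, -0.001, -3.9, 8.4, 103.1]
[-0.006, 0.004, -0.001, -11.9, 8.4, 103.1]
```

{"name": "apply_moves", "arguments": {"steps": [[0, 0, 0, -2, 4, 20, -1], [0, 0, 0, -4, 8, 40, -1], [0, 0, 0, -4, 8, 60, -1], [0, 0, 0, -4, 8, 75, -1], [0, 0, 0, -4, 8, 88, -1], [0, 0, 0, -4, 8, 97, -1], [0, 0, 0, -4, 8, 102, -1], [0, 0, 0, -4, 8, 102, -1], [0, 0, 0, -4, 8, 102, -1]]}}

```text
time: 10.78
ee_pos: [0.5613, 0.0753, 0.0712]
eef_rot: [0.747, 0.549, 0.223, 0.302]
ft_force: [-1.0, 0.4, -0.2]
width: 0.0004
grip_force: 0.0
```

```bash
python3 - <<'E'
from h import *
s=r.read_state(); print(wc(s['ee_pos']),s['ft_force'],s['joint_positions'].round(2),np.degrees((tool(0).inv()*R.from_quat(s['eef_rot'])).as_rotvec()))
t=tool(45)
for p in [(-72,118,77),(-72,70,77)]: print(row(p,t))
E
```

```text
[-72.2212957  127.348439    71.15676726] [-0.99937642  0.44054562 -0.18725539] [ 0.65  0.35 -1.25  2.3   1.57  0.83 -2.03] [-44.10252792  -0.11538147   0.45625588]
[-0.016, 0.005, -0.006, -9.3, 4.3, -4.0]
[-0.016, 0.005, -0.006, -57.3, 4.6, -3.8]
```

{"name": "apply_moves", "arguments": {"steps": [[-0.01, 0, 0, -3, 4.5, -4, -1], [-0.01, 0, 0, -8, 4.5, -4, -1], [-0.01, 0, 0, -12, 4.5, -4, -1], [-0.01, 0, 0, -16, 4.5, -4, -1], [-0.01, 0, 0, -20, 4.5, -4, -1], [-0.01, 0, 0, -24, 4.5, -4, -1], [-0.01, 0, 0, -28, 4.5, -4, -1], [-0.01, 0, 0, -32, 4.5, -4, -1]]}}

```text
time: 11.45
ee_pos: [0.5514, 0.0459, 0.083]
eef_rot: [0.742, 0.549, 0.228, 0.31]
ft_force: [2.1, 1.2, -0.9]
width: 0.0006
grip_force: 1.3
```

```bash
python3 - <<'E'
from h import *
s=r.read_state(); print(wc(s['ee_pos']),Rc().inv().apply(s['ft_force']),s['joint_positions'].round(2),np.degrees((tool(0).inv()*R.from_quat(s['eef_rot'])).as_rotvec()))
t=tool(45)
for p in [(-72,70,77)]: print(row(p,t))
E
```

```text
[-73.1492836   96.29913941  82.97642142] [ 1.65747921  1.70853817 -0.90194891] [ 0.78  0.23 -1.29  2.36  1.56  0.71 -2.01] [-45.25420459  -0.13374621   0.0993302 ]
[0.004, 0.003, -0.001, -26.3, -3.4, 5.1]
```

{"name": "apply_moves", "arguments": {"steps": [[0, 0, 0, -3, -2, 4, -1], [0, 0, 0, -7, -3, 5, -1], [0, 0, 0, -11, -3, 5, -1], [0, 0, 0, -15, -3, 5, -1], [0, 0, 0, -19, -3, 5, -1], [0, 0, 0, -23, -3, 5, -1], [0, 0, 0, -26, -3, 5, -1], [0, 0, 0, -26, -3, 5, -1]]}}

```text
time: 12.12
ee_pos: [0.5451, 0.0211, 0.0773]
eef_rot: [0.742, 0.549, 0.228, 0.309]
ft_force: [2.4, 3.5, -0.5]
width: 0.0002
grip_force: 2.3
```

```bash
python3 - <<'E'
from h import *
import pickle
s=r.read_state(); print(wc(s['ee_pos']),Rc().inv().apply(s['ft_force']),s['joint_positions'].round(2))
d=snap('scene'); 
a=d['pixels'][170:290,285:415,::-1]; cv2.imwrite('pics/s3.png',cv2.resize(a,None,fx=4.5,fy=4.5,interpolation=cv2.INTER_CUBIC))
E
```

```text
[-71.97362403  70.72231971  77.27184674] [ 1.29198794  4.00395481 -0.50387205] [ 0.85  0.19 -1.29  2.39  1.6   0.63 -2.03]
```

View pics/s3.png

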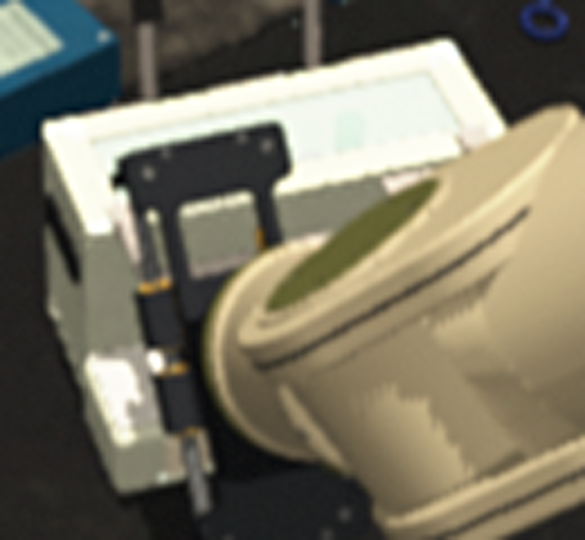

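{"name": "apply_moves", "arguments": {"steps": [[0, 0, 0, -2, 0, 0, -1], [0, 0, 0, -3, 0, 0, -1], [0, 0, 0, -3, 0, 0, -1], [0, 0, 0, -3, 0, 0, -1]]}}

```text
time: 12.5
ee_pos: [0.5448, 0.0209, 0.0775]
eef_rot: [0.741, 0.551, 0.23, 0.308]
ft_force: [6.5, 10.0, -4.3]
width: 0.0009
grip_force: 5.5
```

{"name": "apply_moves", "arguments": {"steps": [[0, 0, 0, 3, 0, 0, -1], [0, 0, 0, 8, 0, -2, -1], [0, 0, 0, 8, 0, -20, -1], [0, 0, 0, 8, 0, -40, -1], [0, 0, 0, 8, 0, -60, -1], [0, 0, 0, 8, 0, -75, -1], [0, 0, 0, 8, 0, -75, -1]]}}

```text
time: 13.08
ee_pos: [0.5022, 0.0335, 0.1147]
eef_rot: [0.748, 0.551, 0.208, 0.306]
ft_force: [-1.0, -0.5, 0.6]
width: 0.0003
grip_force: 0.0
```

```bash
python3 - <<'E'
from h import *
import pickle
s=r.read_state(); print(wc(s['ee_pos']),Rc().inv().apply(s['ft_force']),s['joint_positions'].round(2))
d=snap('wrist'); pickle.dump(d,open('w4.pkl','wb'));cv2.imwrite('pics/w4.png',d['pixels'][:,:,::-1])
print(row((-135,0,100),tool(45)),row((-135,0,95),tool(55)))
E
```

```text
[-116.53799899   70.17930835  114.7079386 ] [-0.84803459 -0.78008045  0.64299277] [ 0.9  -0.31 -1.3   2.42  0.75  0.34 -1.43]
[-0.027, 0.029, 0.002, -71.7, -23.8, 1.1] [-0.201, 0.028, 0.004, -71.6, -27.3, 4.7]
```

View pics/w4.png

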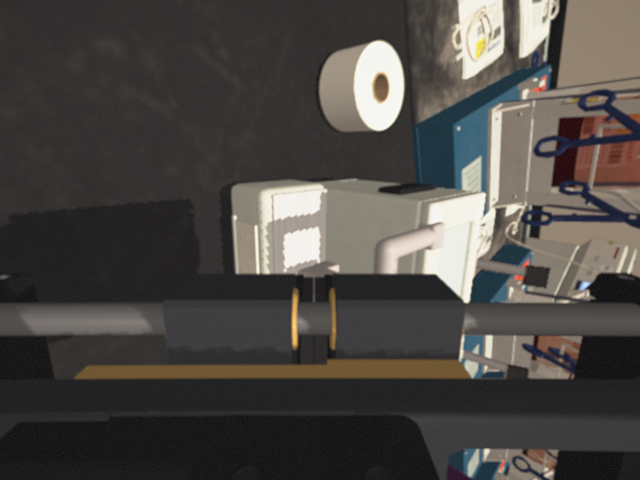

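```bash
python3 - <<'E'
from h import *
import pickle
d=pickle.load(open('w4.pkl','rb'))
for q in [(310,268),(318,268),(326,268),(332,268),(334,265),(304,240)]: print(q,wc(P(d,*q)).round(1))
print(row((-145,10,110),tool(30)),row((-140,0,84),tool(30)))
E
```

```text
(310, 268) [-71.5  59.   64. ]
(318, 268) [-68.3  59.5  68.8]
(326, 268) [-63.8  59.3  72.3]
(332, 268) [-57.3  57.6  72. ]
(334, 265) [-54.3  59.   71.2]
(304, 240) [-64.7  75.5  50.2]
[0.235, 0.029, -0.002, -62.1, -24.2, -13.3] [0.235, 0.029, -0.002, -71.5, -38.5, 9.3]
```

{"name": "apply_moves", "arguments": {"steps": [[0.1, 0, 0, -5, -15, -12, -1], [0.2, 0.02, 0, -20, -24, -13, -1], [0.235, 0.029, 0, -40, -24, -13, -1], [0.235, 0.029, 0, -62, -24, -13, -1], [0.235, 0.029, 0, -71.5, -30, -5, -1], [0.235, 0.029, 0, -71.5, -38, 8, -1], [0.235, 0.029, 0, -71.5, -38, 9, -1], [0.235, 0.029, 0, -71.5, -38, 9, -1], [0.235, 0.029, 0, -71.5, -38, 9, -1]]}}

```text
time: 13.88
ee_pos: [0.4597, -0.0294, 0.0828]
eef_rot: [0.776, 0.575, 0.152, 0.208]
ft_force: [0.4, 0.4, 0.1]
width: 0.0005
grip_force: 0.0
```

```bash
python3 - <<'E'
from h import *
s=r.read_state(); print(wc(s['ee_pos']),Rc().inv().apply(s['ft_force']),s['joint_positions'].round(2),np.degrees((tool(0).inv()*R.from_quat(s['eef_rot'])).as_rotvec()))
print(row((-140,0,83),tool(30)),row((-130,0,83),tool(30)),row((-102,0,79),tool(30)))
E
```

```text
[-139.01125116   -2.38233427   82.81569069] [0.26968282 0.47426024 0.05613737] [ 0.78 -0.23 -0.92  2.42  0.11  0.4  -0.55] [-2.98626381e+01 -1.76499386e-01  2.89332554e-02]
[-0.002, 0.003, 0.0, 2.4, -0.8, -0.7] [-0.002, 0.003, 0.0, 2.4, 7.9, 4.3] [-0.002, 0.003, 0.0, 2.4, 30.2, 21.7]
```

{"name": "apply_moves", "arguments": {"steps": [[0, 0, 0, 2.4, 4, 2, -1], [0, 0, 0, 2.4, 8, 4.5, -1], [0, 0, 0, 2.4, 11, 7, -1], [0, 0, 0, 2.4, 14, 9, -1], [0, 0, 0, 2.4, 17, 11.5, -1], [0, 0, 0, 2.4, 20, 14, -1], [0, 0, 0, 2.4, 23, 16, -1], [0, 0, 0, 2.4, 26, 18.5, -1], [0, 0, 0, 2.4, 28, 20, -1], [0, 0, 0, 2.4, 28, 20, -1]]}}

```text
time: 14.72
ee_pos: [0.4944, -0.0353, 0.0803]
eef_rot: [0.775, 0.576, 0.154, 0.208]
ft_force: [0.8, -0.6, -0.1]
width: 0.0005
grip_force: 0.0
```

```bash
cat > st.py <<'E'
from h import *
s=r.read_state(); print(wc(s['ee_pos']),Rc().inv().apply(s['ft_force']),s['joint_positions'].round(2))
E
python3 st.py
```

```text
[-104.05555604    2.1255463    80.25695464] [ 0.97462919 -0.36152005 -0.14192208] [ 0.92 -0.11 -1.04  2.34  0.32  0.39 -0.7 ]
```

{"name": "apply_moves", "arguments": {"steps": [[0, 0, 0, 0, 2.5, 2, -1], [0, 0, 0, 0, 5, 4, -1], [0, 0, 0, 0, 7, 5.5, -1], [0, 0, 0, 0, 7, 5.5, -1]]}}

```text
time: 15.05
ee_pos: [0.5025, -0.0378, 0.0789]
eef_rot: [0.775, 0.576, 0.154, 0.208]
ft_force: [-3.3, 1.4, 4.0]
width: 0.0003
grip_force: 1.9
```

```bash
python3 st.py; python3 - <<'E'
from h import *
d=snap('top'); cv2.imwrite('pics/t5.png',cv2.resize(d['pixels'][135:275,290:440,::-1],None,fx=4,fy=4,interpolation=cv2.INTER_CUBIC))
E
```

```text
[-95.62126355   2.00757499  78.85647328] [-3.54661079  0.38298986  3.95535006] [ 0.95 -0.07 -1.07  2.33  0.4   0.4  -0.76]
```

View pics/t5.png

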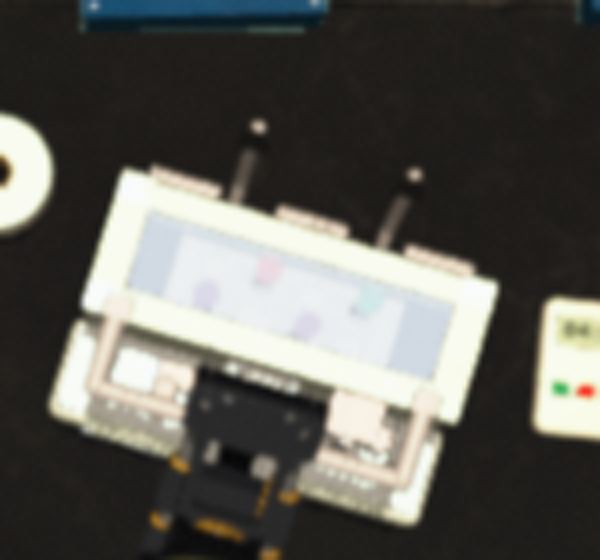

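{"name": "apply_moves", "arguments": {"steps": [[0, 0, 0, 0, 1.5, 1, -1], [0, 0, 0, 0, 3, 2, -1], [0, 0, 0, 0, 3, 2, -1]]}}

```text
time: 15.35
ee_pos: [0.5047, -0.0386, 0.078]
eef_rot: [0.775, 0.577, 0.152, 0.208]
ft_force: [-18.5, 5.5, 16.3]
width: -0.0
grip_force: 10.0
```

```bash
python3 st.py
```

```text
[-93.27304892   1.90898185  78.02098795] [-19.26860997  -0.07093249  16.2659932 ] [ 0.95 -0.05 -1.07  2.32  0.42  0.4  -0.78]
```

{"name": "apply_moves", "arguments": {"steps": [[0, 0, 0, 0, 0.8, 0, -1], [0, 0, 0, 0, 0.8, 0, -1], [0, 0, 0, 0, 0.8, 0, -1]]}}

```text
time: 15.6
ee_pos: [0.5047, -0.0386, 0.078]
eef_rot: [0.775, 0.577, 0.152, 0.207]
ft_force: [-22.5, 8.7, 17.1]
width: 0.0004
grip_force: 11.8
```

```bash
python3 st.py
```

```text
[-93.21689894   1.89727335  77.99863041] [-24.07305107   1.79846708  17.09714172] [ 0.95 -0.05 -1.07  2.32  0.42  0.4  -0.78]
```

{"name": "apply_moves", "arguments": {"steps": [[0, 0, 0, 0, -3, -2, -1], [0, 0, 0, 0, -15, -9, -1], [0, 0, 0, 0, -35, -20, -1], [0, 0, 0, 0, -60, -40, -1], [0, 0, 0, 0, -75, -70, -1], [0, 0, 0, 0, -75, -110, -1], [0, 0, 0, 0, -75, -150, -1], [0, 0, 0, 0, -75, -150, -1]]}}

```text
time: 16.27
ee_pos: [0.4176, -0.0027, 0.1466]
eef_rot: [0.776, 0.578, 0.149, 0.203]
ft_force: [0.6, -0.7, -0.0]
width: 0.0003
grip_force: 0.0
```

```bash
python3 st.py; python3 - <<'E'
from h import *
import pickle
d=snap('scene'); pickle.dump(d,open('s6.pkl','wb'))
cv2.imwrite('pics/s6.png',cv2.resize(d['pixels'][170:290,285:415,::-1],None,fx=4.5,fy=4.5,interpolation=cv2.INTER_CUBIC))
E
```

```text
[-187.02126651   10.97085683  146.58798515] [ 0.74905111 -0.47737781 -0.03987564] [ 0.57 -0.5  -0.73  2.41 -0.17  0.65 -0.35]
```

View pics/s6.png

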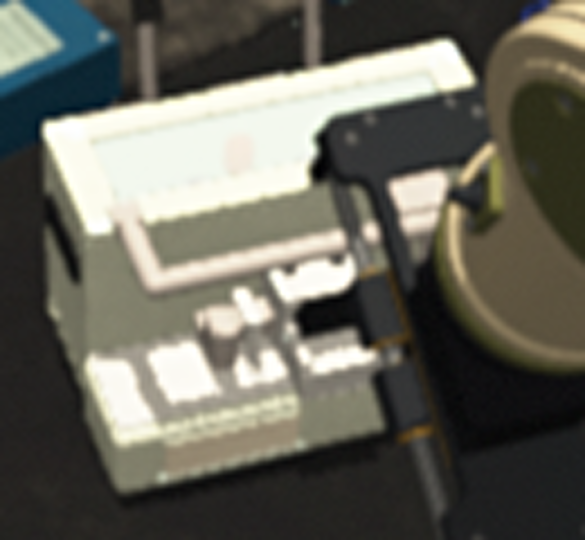

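{"name": "apply_moves", "arguments": {"steps": [[0, 0, 0, 50, 0, -40, -1], [0, 0, 0, 100, 0, -80, -1], [0, 0, 0, 140, 0, -120, -1], [0, 0, 0, 180, 0, -150, -1], [0, 0, 0, 200, 0, -150, -1], [0, 0, 0, 200, 0, -150, -1], [0, 0, 0, 200, 0, -150, -1], [0, 0, 0, 200, 0, -150, -1]]}}

```text
time: 16.98
ee_pos: [0.4052, 0.2172, 0.2789]
eef_rot: [0.773, 0.581, 0.152, 0.203]
ft_force: [0.2, 1.2, 0.6]
width: 0.0003
grip_force: 0.0
```

```bash
python3 st.py; python3 - <<'E'
from h import *
for n in ('scene','top'):
    d=snap(n); L=[]
    for u in range(300,420):
        for v in range(180,275):
            p=wc(P(d,u,v))
            if np.isfinite(p).all() and -135<p[0]<-70 and abs(p[1])<14 and 70<p[2]<120 and d['pixels'][v,u].max()<70: L.append(p)
    L=np.array(L); print(n,len(L)); 
    if len(L): print(np.percentile(L,[0,5,10,25,50,75,95],axis=0).round(1).tolist())
    for u in range(330,410,1):
      pass
    B=np.array([wc(P(d,u,v)) for u in range(300,410) for v in range(160,270)]); B=B[np.isfinite(B).all(1)]
    c=B[(abs(B[:,1])<80)&(abs(B[:,0]+82)<5)&(B[:,2]>115)]; print('bar',len(c),np.median(c,axis=0) if len(c) else 0)
E
```

```text
[-262.71370699  217.86080572  278.88873952] [-0.20866652  1.22647196  0.60004531] [ 0.23 -0.4  -0.92  2.02  0.12  1.07 -1.01]
scene 0
bar 0 0
top 0
bar 304 [-82.3401211    0.7788285  138.43007751]
```

```bash
python3 - <<'E'
from h import *
import pickle
d=pickle.load(open('s6.pkl','rb'))
for v in (238,241,244,247):
    print(v,[(u,wc(P(d,u,v)).round(0).tolist(),int(d['pixels'][v,u].max())) for u in (352,355,358,361)])
d=pickle.load(open('scene0.pkl','rb'))
for v in (238,244):
    print(v,[(u,wc(P(d,u,v)).round(0).tolist(),int(d['pixels'][v,u].max())) for u in (355,358,361)])
E
```

```text
238 [(352, [-83.0, 15.0, 93.0], 22), (355, [-87.0, 10.0, 95.0], 14), (358, [-87.0, 3.0, 93.0], 14), (361, [-91.0, -3.0, 95.0], 14)]
241 [(352, [-86.0, 16.0, 87.0], 9), (355, [-88.0, 10.0, 87.0], 16), (358, [-90.0, 3.0, 86.0], 13), (361, [-89.0, -4.0, 83.0], 11)]
244 [(352, [-86.0, 15.0, 77.0], 51), (355, [-87.0, 9.0, 76.0], 73), (358, [-87.0, 1.0, 74.0], 125), (361, [-88.0, -6.0, 72.0], 161)]
247 [(352, [-94.0, 18.0, 76.0], 244), (355, [-90.0, 9.0, 70.0], 163), (358, [-93.0, 3.0, 70.0], 183), (361, [-95.0, -3.0, 70.0], 216)]
238 [(355, [-76.0, 5.0, 82.0], 26), (358, [-77.0, -2.0, 81.0], 16), (361, [-78.0, -9.0, 81.0], 18)]
244 [(355, [-103.0, 16.0, 94.0], 20), (358, [-109.0, 11.0, 99.0], 31), (361, [-109.0, 4.0, 96.0], 24)]
```

```bash
python3 -c "
from bench import r
print(r.close_job())"
```

```text
the job is handed in; nothing more can be done
None
```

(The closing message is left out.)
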